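Flip the orange ring's status flag to finished

TASK

The orange ring is finished: on the small stand that holds it, flip the status flag right over its hinge with a fingertip and push it down flat, so that it shows its green side up (pressing its black thumb tab down raises the paddle). Do not shove, tip or lift the stands, leave the other two flags as they are, and leave the job pieces in their trays and the things around them where they lie.

Things in the scene. Friction and masses are not known exactly. Their poses are not given: they have to be found in the camera images.
- stand_a: Status stand that holds the orange ring; loose, 0.8 kg, one of three alike. Grey base 110x130x10 mm; origin on the bench right under the axle's middle. z up, y along the axle towards the tray, x level and square to it; yaw within 0.35 rad of the world's. The base reaches 55 mm either way along x, from -42 to +88 mm along y.
- stand_a_hinge (a point): Middle of the level 8 mm axle on stand a, 60 mm above the bench, axes as the stand's. It runs between two upright cheeks (30 mm along x, 66 mm high, 62 mm clear between). Below it all is open to the base but for 4 thin rest pins standing 8 mm in from the cheeks, 11 mm either side of the axle, 5 mm below it; the tab swings between them (46 mm).
- tab_a (a point): Middle of the outer end of stand a's black thumb tab: 36 mm wide along y, 4 mm thick, reaching 33 mm from the axle, opposite the paddle. While red is up it points to the stand's +x; pressing it down raises the paddle. It is one piece with the paddle.
- paddle_a (a point): Middle of the free end of stand a's paddle, a plate 4 mm thick, 56 mm wide along y, reaching 52 mm from the axle; one face red with a white bar, the other green with a white disc. The hinge is stiff (0.012 N m), so the paddle stays at any angle, yet moves under less than 1 N at its end or at the tab's.
- stand_b_hinge (a point): Middle of the hinge axle of the like stand that holds a turquoise cabochon in a silver setting (14x21x10 mm); axes as for stand_a_hinge. To be left alone.
- stand_c_hinge (a point): Middle of the hinge axle of the like stand that holds a silver ring with a pale stone (27x21x12 mm); axes as for stand_a_hinge. To be left alone.
- flag_a (a joint): Angle of the paddle on stand a: 0 = flat, red up, paddle towards the stand's -x; 1.57 = upright; 3.14 = flat the other way, green up, paddle towards +x. Starts between 0 and 0.25.
- flag_b (a joint): Angle of the paddle on stand b: 0 = flat, red up, paddle towards the stand's -x; 1.57 = upright; 3.14 = flat the other way, green up, paddle towards +x. Stays as found.
- flag_c (a joint): Angle of the paddle on stand c: 0 = flat, red up, paddle towards the stand's -x; 1.57 = upright; 3.14 = flat the other way, green up, paddle towards +x. Stays as found.
- stand_a_tray (a point): Middle of the floor of the tray on stand a: 44 x 34 mm inside with a 5 mm rim, floor 10 mm above the bench, 66 mm along +y from the axle's middle. Holds an orange-stoned ring (27x21x12 mm).
- stand_b_tray (a point): Middle of the floor of the tray on stand b: 44 x 34 mm inside with a 5 mm rim, floor 10 mm above the bench, 66 mm along +y from the axle's middle. Holds a turquoise cabochon in a silver setting (14x21x10 mm).
- stand_c_tray (a point): Middle of the floor of the tray on stand c: 44 x 34 mm inside with a 5 mm rim, floor 10 mm above the bench, 66 mm along +y from the axle's middle. Holds a silver ring with a pale stone (27x21x12 mm).
- job_a: The loose job piece in the tray of stand a: an orange-stoned ring (27x21x12 mm); origin at the centre of its underside.
- job_b: The loose job piece in the tray of stand b: a turquoise cabochon in a silver setting (14x21x10 mm); origin at the centre of its underside.
- job_c: The loose job piece in the tray of stand c: a silver ring with a pale stone (27x21x12 mm); origin at the centre of its underside.
- solder_spool: Bystander: black spool of silver solder wire lying flat, 51x51x24 mm; loose; origin at the centre of its underside.
- tin_round: Bystander: round dark tin with a brown lid, 69x69x25 mm; loose; origin at the centre of its underside.
- red_pliers: Bystander: small pliers with red handles lying flat, 145x52x11 mm; loose; origin at the centre of its underside.
- screwdriver: Bystander: small yellow screwdriver lying flat, 140 mm long, 16 mm thick; loose; origin at the centre of its underside.
- eye_loupe: Bystander: black eye loupe, 34x34x26 mm; loose; origin at the centre of its underside.

How it is judged:
By the outcome, as a careful person would: the job done as asked, in the order asked, and still so for the second after the job is handed in, with the robot touching nothing.
It also fails if it takes over 38 s, if anything falls off the work surface, if the arm or the gripper's body presses on something with over 40 N, if the wrist force passes 120 N, or if a joint passes its speed limit or range.

ROBOT

A 6-joint arm with a two-finger parallel gripper is mounted at the origin on a cart in front of the work surface, level with it; the furniture and walls round the work are solid. World frame = base frame: x ahead of the robot, y to its left, z up, the work surface at z = 0. Lengths are in m, angles in degrees, forces in N, time in s.
With the tool pointing down it reaches from about 0.275 to 0.725 m from the base axis. Payload 15.9 kg.
Tool frame: the origin (TCP) lies midway between the tips of the shut fingers; the grasp point (between the pads) lies behind it (hold_point_z is the x of the grasp point in the tool frame, in m); x points along the fingers, y is the direction in which the jaws open and shut, and the axes are right-handed (so a half turn about x gives the same grasp; the last joint's range is limited). The gripper opens to 85 mm and grips with 20 to 120 N. Pads are 22 mm wide; open, the fingers measure 114 mm over their backs; the gripper's body (76 mm by 85 mm) begins 54 mm behind the grasp point. The pads swing forward as they close: fully open they stand 13 mm farther back than shut.
Start: joints at [75.057, 12.198, -1.971, 75.831, 0, 90], TCP at [0.129, 0.483, 0.231] pointing down, gripper open.
Joint ranges: [-170.91, 170.91], [-42.67, 98.43], [-65.05, 77.54], [-120.47, 116.71], [-90, 82.35], [-180, 180]. Speed limits (degrees/s): [108.29, 108.29, 136.94, 147.25, 180, 180].

INTERFACE

Orientations are given as a 3x3 rotation matrix whose columns are the frame's x, y, z axes.
In Python, from cell import move_ptp, movel, goto_joints, move_gripper, hold, inverse_kinematics, sense, get_image, camera_info, Unreachable, finish_job, hold_point_z gives the robot as it stands. Calls block until the motion is done:
- move_ptp(position, orientation): joint-space move of the TCP to a pose.
- movel(position, rotation=None, vel=0.15): straight line of the TCP; rotation=None keeps the orientation; vel is the mean speed in m/s.
- goto_joints(angles): joint-space move.
- move_gripper(opening): finger opening in m; the grip force is fixed at half the most; returns when the fingers have stopped.
- hold(seconds).
- inverse_kinematics(position, orientation): joint angles nearest the present ones, or None.
- sense(): the state.
- get_image(name): name is "side" or "top"; returns the picture (400x640x3 uint8, red, green, blue); there is no depth.
- camera_info(name): a dict with "camera_matrix" (3x3 intrinsics, pixels), "distortion" ([k1, k2, p1, p2, k3] as OpenCV has them; the pictures are not rectified), "T" (4x4, takes a point from camera to world coordinates). Camera axes: x right, y up, looking along -z (the intrinsics and any distortion apply to the point x, -y, -z); pixel columns grow to the right and rows downward; lengths in m; the calibration is good to about 2 mm. A picture is of the moment at which its call begins. camera_info takes no time and is no camera call.
A pose or a line that the arm cannot do raises Unreachable and nothing moves.
- finish_job(): hands the job in, once; it reports no verdict.
The state is a dict: "t": time; "joint_positions": joint angles; "qvel": joint speeds; "joint_efforts": joint torques, N m; "ee_pos": TCP position; "orientation": TCP orientation; "ft_force": force on the tool from outside, world axes, zero at the start; "ft_torque": the same for the moment, N m; "opening": finger opening in m.
Only numpy, scipy, OpenCV 4.12 (cv2) and the standard library are available. Lean on these libraries where they do the work, as an engineer would, in place of code of your own. Each camera call takes 0.05 s, during which the arm holds its last target.

## Working session

There is one attempt and no reset: what is moved stays moved. The work goes in short steps, each a Python script; the robot and the scene stay as the last script left them, time stands still between calls to the robot, and variables do not carry over. Pictures are saved under pics/ and viewed, and the job is handed in when it is done.

```bash
mkdir -p pics; ls
python3 - <<'E'
from cell import *
import cv2
print(hold_point_z)
for n in("top","side"):
    im=get_image(n); cv2.imwrite(f"pics/{n}0.png",im[:,:,::-1]); print(camera_info(n))
s=sense(); print(s['t'],s['ee_pos'],s['opening'],s['orientation'])
E
```

```text
pics
-0.0187
{'camera_matrix': array([[482.9217938 ,   0.        , 314.89104253],
       [  0.        , 482.9217938 , 199.93193039],
       [  0.        ,   0.        ,   1.        ]]), 'distortion': array([-0.07398413,  0.        ,  0.        ,  0.        ,  0.        ]), 'T': array([[ 0.02518662,  0.98361112, -0.17853517,  0.30876204],
       [-0.99967478,  0.02406773, -0.00843047, -0.07167395],
       [-0.00399537,  0.17868945,  0.98389741,  1.34162956],
       [ 0.        ,  0.        ,  0.        ,  1.        ]])}
{'camera_matrix': array([[381.15750444,   0.        , 323.19536821],
       [  0.        , 381.15750444, 195.74568546],
       [  0.        ,   0.        ,   1.        ]]), 'distortion': array([-0.07793243,  0.        ,  0.        ,  0.        ,  0.        ]), 'T': array([[ 0.99125346,  0.0234611 , -0.12986975,  0.35868728],
       [-0.12927951,  0.37038479, -0.91983798, -1.24086609],
       [ 0.02652137,  0.92858208,  0.37017825,  0.51360807],
       [ 0.        ,  0.        ,  0.        ,  1.        ]])}
0.1 [0.12881871 0.4828233  0.23088149] 0.08523254734772916 [[-2.69273521e-04  2.57778849e-01  9.66203908e-01]
 [-9.13097826e-04  9.66203477e-01 -2.57778989e-01]
 [-9.99999547e-01 -9.51651744e-04 -2.47957057e-05]]
```

View pics/top0.png

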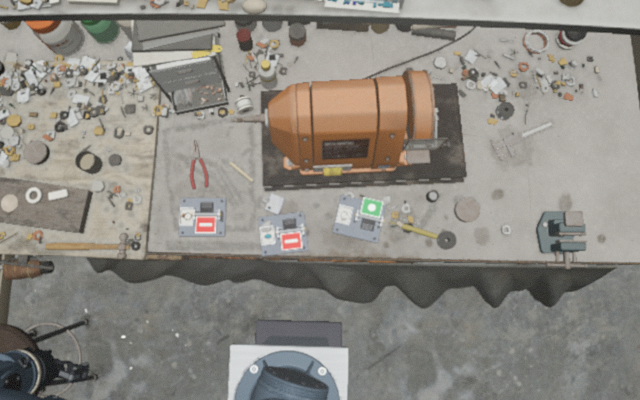

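View pics/side0.png

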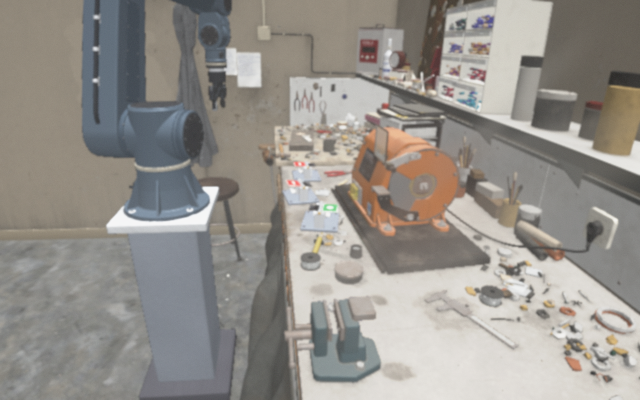

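Run:
```python
import cv2,numpy as np
im=cv2.imread("pics/top0.png")
cv2.imwrite("pics/c1.png",cv2.resize(im[185:262,170:320],None,fx=5.3,fy=5.3,interpolation=cv2.INTER_CUBIC))
cv2.imwrite("pics/c2.png",cv2.resize(im[185:262,320:470],None,fx=5.3,fy=5.3,interpolation=cv2.INTER_CUBIC))
im=cv2.imread("pics/side0.png")
cv2.imwrite("pics/c3.png",cv2.resize(im[150:240,275:375],None,fx=6,fy=6,interpolation=cv2.INTER_CUBIC))
```

```text
(no output)
```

View pics/c1.png

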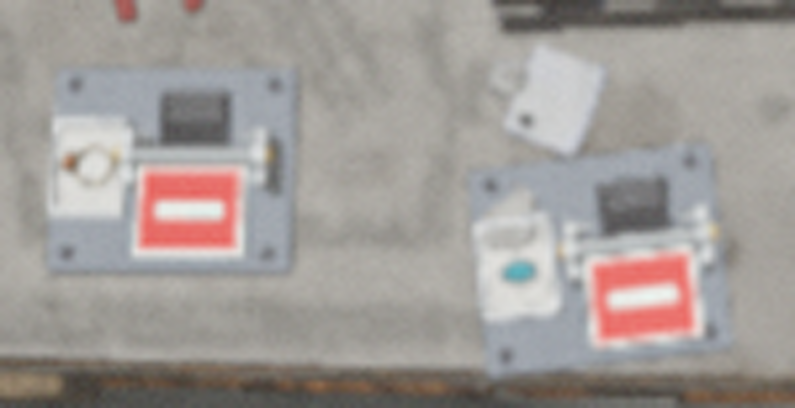

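View pics/c2.png

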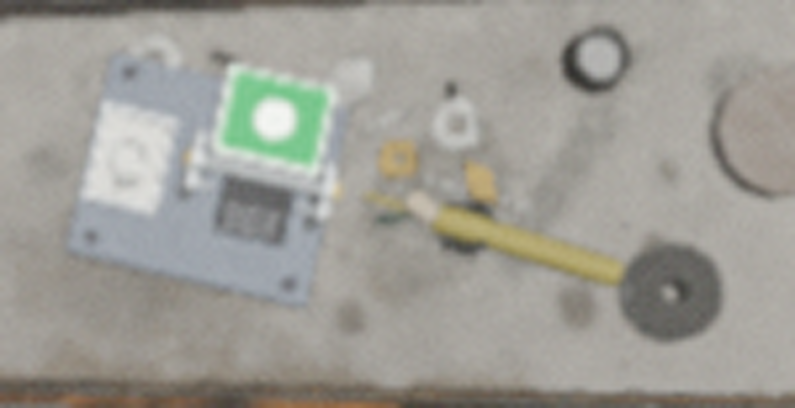

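View pics/c3.png

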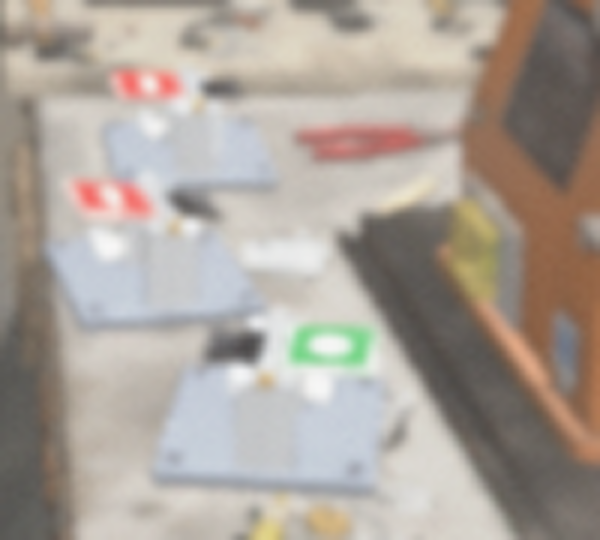

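```bash
cat > h.py <<'E'
import cv2,numpy as np
from cell import *
def ray(n,uv,z):
    c=camera_info(n);K=np.array(c['camera_matrix']);T=np.array(c['T'])
    p=cv2.undistortPoints(np.array([[uv]],float),K,np.array(c['distortion']))[0,0]
    d=T[:3,:3]@np.array([p[0],-p[1],-1]); o=T[:3,3]
    return o+d*(z-o[2])/d[2]
def proj(n,P):
    c=camera_info(n);T=np.linalg.inv(np.array(c['T']))
    q=(T[:3,:3]@np.atleast_2d(P).T).T+T[:3,3]
    q=q*[1,-1,-1]
    return cv2.projectPoints(q,np.zeros(3),np.zeros(3),np.array(c['camera_matrix']),np.array(c['distortion']))[0][:,0]
E
python3 - <<'E'
from h import *
def cr(u,v): return ((u+.5)/5.3+170-.5,(v+.5)/5.3+185-.5)
for nm,pt,z in [("TL",(58,68),.01),("TR",(295,68),.01),("BR",(290,272),.01),("BL",(50,270),.01),("axL",(132,150),.06),("axR",(255,154),.06),("padL",(132,258),.06),("padR",(240,260),.06),("tabL",(163,92),.06),("tabR",(230,92),.06),("tray",(91,166),.012)]:
    print(nm,ray("top",cr(*pt),z).round(4))
E
python3 - <<'E'
import cv2
im=cv2.imread("pics/top0.png")
cv2.imwrite("pics/c4.png",cv2.resize(im[190:245,172:232],None,fx=10,fy=10,interpolation=cv2.INTER_CUBIC))
im=cv2.imread("pics/side0.png")
cv2.imwrite("pics/c5.png",cv2.resize(im[155:190,285:330],None,fx=14,fy=14,interpolation=cv2.INTER_CUBIC))
E
```

```text
TL [0.5483 0.3193 0.01  ]
TR [0.5514 0.1921 0.01  ]
BR [0.4428 0.1885 0.01  ]
BL [0.4403 0.3156 0.01  ]
axL [0.4978 0.2633 0.06  ]
axR [0.4974 0.2001 0.06  ]
padL [0.4426 0.2596 0.06  ]
padR [0.4431 0.2045 0.06  ]
tabL [0.5282 0.2494 0.06  ]
tabR [0.529  0.2149 0.06  ]
tray [0.4958 0.2972 0.012 ]
```

View pics/c4.png

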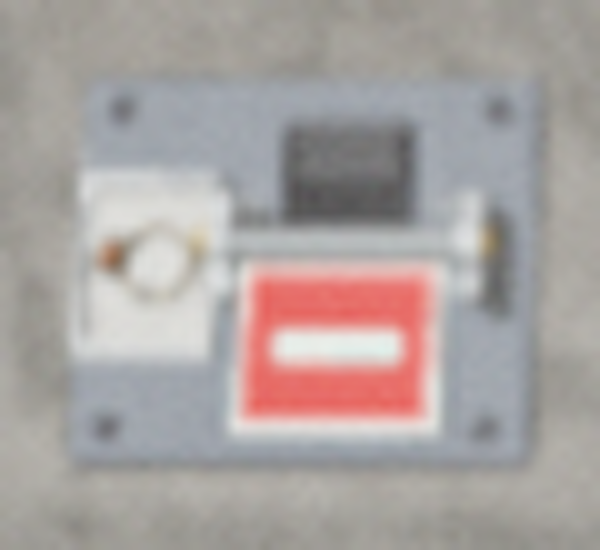

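View pics/c5.png

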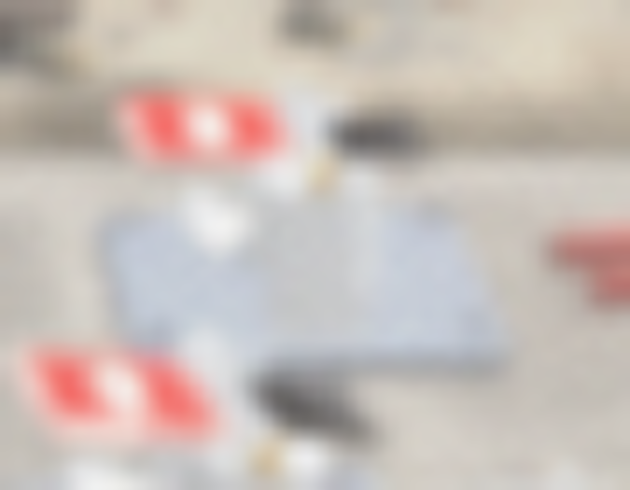

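```bash
cat >> h.py <<'E'
H=np.array([.497,.2313,.06]);yaw=.028
Rs=np.array([[np.cos(yaw),-np.sin(yaw),0],[np.sin(yaw),np.cos(yaw),0],[0,0,1]])
def P(u,w): return H+Rs@np.array([u/1000,0,w/1000])
def R(deg):
    s,c=np.sin(np.radians(deg)),np.cos(np.radians(deg))
    return Rs@np.array([[-s,0,c],[0,1,0],[-c,0,-s]])
def st():
    s=sense(); print(round(s['t'],2),((s['ee_pos']-H)@Rs*1000).round(1),'F',np.round(s['ft_force'],2))
E
python3 - <<'E'
from h import *
# model check: project expected points
pts=np.array([[-55,-42,-50],[55,-42,-50],[55,88,-50],[-55,88,-50],[-52,28,0],[-52,-28,0],[33,18,0],[33,-18,0]])/1000
print(((proj("top",H+pts@Rs.T)-[169.5,184.5])*5.3).round(0).tolist())
move_gripper(0.0); st(); print(sense()['opening'])
for p,r in [(P(28,60),R(20)),(P(22,-32),R(20)),(P(-85,80),R(0)),(P(32,2),R(0))]: print(inverse_kinematics(p,r))
move_ptp(P(28,60),R(20)); st()
im=get_image("top"); cv2.imwrite("pics/t1.png",cv2.resize(im[170:270,150:310,::-1],None,fx=5,fy=5,interpolation=cv2.INTER_CUBIC))
im=get_image("side"); cv2.imwrite("pics/s1.png",cv2.resize(im[110:210,240:370,::-1],None,fx=6,fy=6,interpolation=cv2.INTER_CUBIC))
E
```

```text
[[292.0, 272.0], [298.0, 65.0], [56.0, 66.0], [46.0, 272.0], [136.0, 255.0], [246.0, 255.0], [162.0, 90.0], [232.0, 90.0]]
0.87 [-360.9  262.   171.3] F [-0.46 -0.89 -0.35]
0.00024023331861478488
[20.37906683 42.12249896 24.56698688 91.45863066  6.31986158 17.71535683]
[20.54433788 44.34656978 15.06554882 79.71574118  6.37368347 17.87258217]
[ 29.05597613  11.02453574 -16.862848    62.11261626   0.
  27.4516943 ]
[23.69878528 26.09715007 -7.56189736 56.34095256  0.         22.09450345]
2.64 [27.7  1.  60.4] F [ 0.46 -0.22  0.2 ]
```

View pics/t1.png

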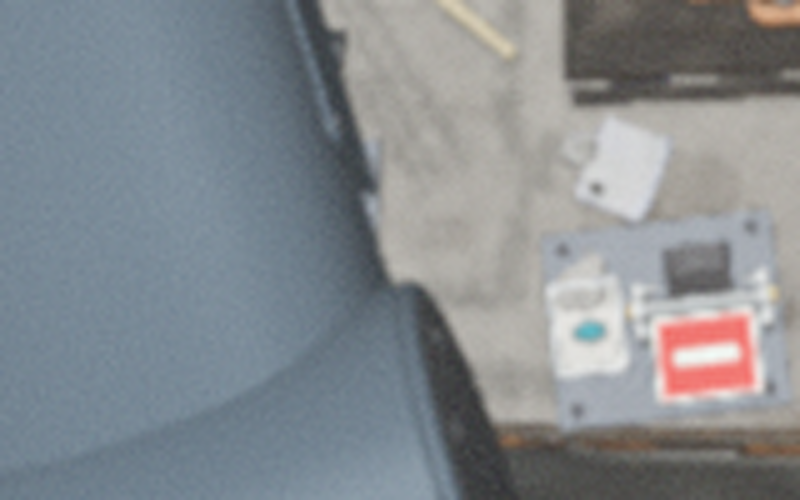

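View pics/s1.png

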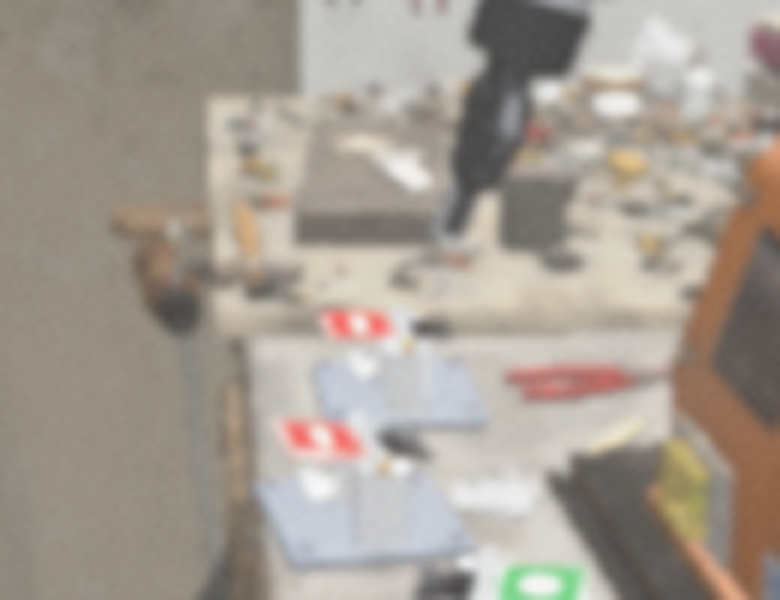

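The top view is blocked by the arm, while the side view shows the tip (450,235) above the tab (432,327), as planned. Pressing the tab now.

Run:
```python
from h import *
movel(P(27,8),vel=.15); st()
for u,w in [(26,-6),(25,-18),(23,-27),(22,-32)]:
    movel(P(u,w),vel=.05); st()
im=get_image("side"); cv2.imwrite("pics/s2.png",cv2.resize(im[110:210,240:370,::-1],None,fx=6,fy=6,interpolation=cv2.INTER_CUBIC))
```

```text
3.24 [26.9  0.3  8.6] F [0.18 0.33 1.08]
3.67 [25.8 -0.  -6.1] F [-0.06 -0.39  1.08]
4.07 [ 24.7  -0.1 -18.3] F [-0.07  0.17 -0.19]
4.4 [ 22.7  -0.1 -27.3] F [-0.11  0.57 -0.67]
4.65 [ 21.8  -0.1 -32.3] F [ 0.78  0.47 -0.17]
```

View pics/s2.png

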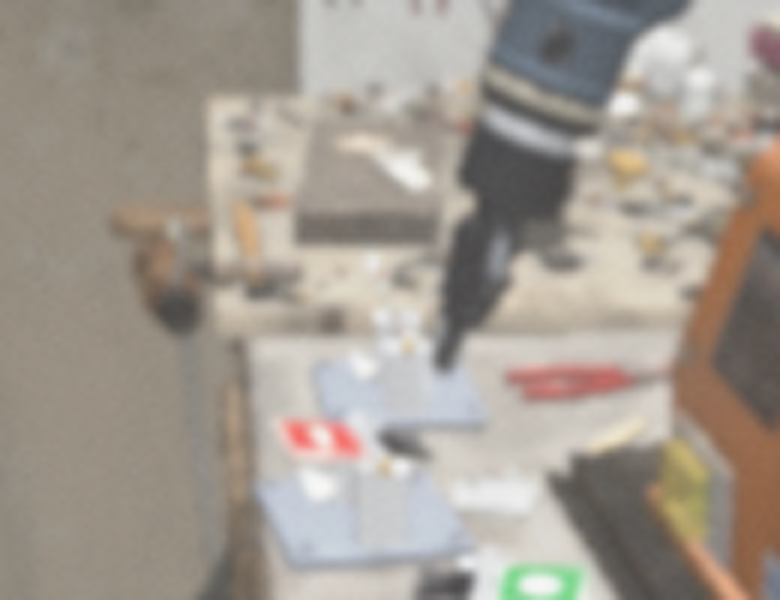

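Run:
```python
from h import *
movel(P(60,75),vel=.25); st()
im=get_image("side"); cv2.imwrite("pics/s3.png",cv2.resize(im[140:200,270:340,::-1],None,fx=10,fy=10,interpolation=cv2.INTER_CUBIC))
for a in (30,45,60,75,90):
    t=np.radians(a); q=[H+Rs@np.array([-.052*np.cos(t),y,.052*np.sin(t)]) for y in(-.028,.028)]
    print(a,((proj("side",q)-[269.5,139.5])*10).round(0).tolist())
move_ptp(P(-85,75),R(0)); st()
im=get_image("top"); cv2.imwrite("pics/t3.png",cv2.resize(im[170:270,150:310,::-1],None,fx=5,fy=5,interpolation=cv2.INTER_CUBIC))
```

```text
5.31 [60.2  0.  74.9] F [-0.12  0.11 -0.6 ]
30 [[271.0, 208.0], [258.0, 169.0]]
45 [[292.0, 181.0], [279.0, 143.0]]
60 [[319.0, 160.0], [305.0, 122.0]]
75 [[351.0, 147.0], [336.0, 110.0]]
90 [[385.0, 142.0], [369.0, 105.0]]
6.47 [-84.6   0.1  75. ] F [ 0.84  0.02 -0.25]
```

View pics/s3.png

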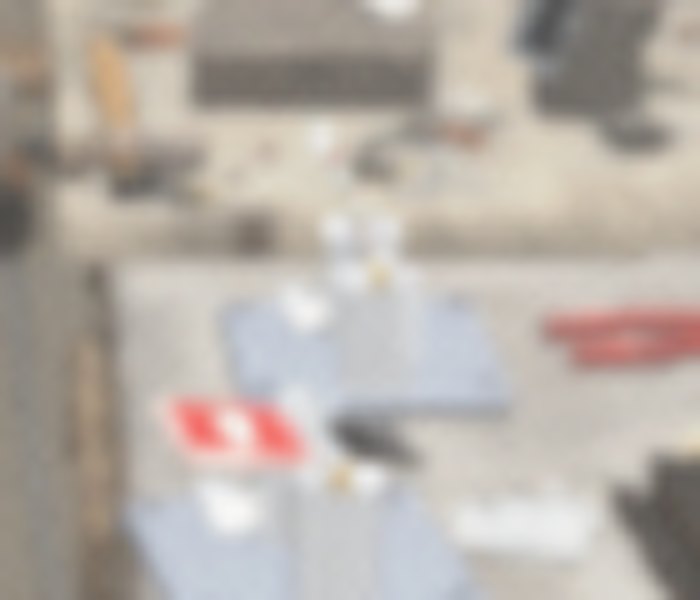

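View pics/t3.png

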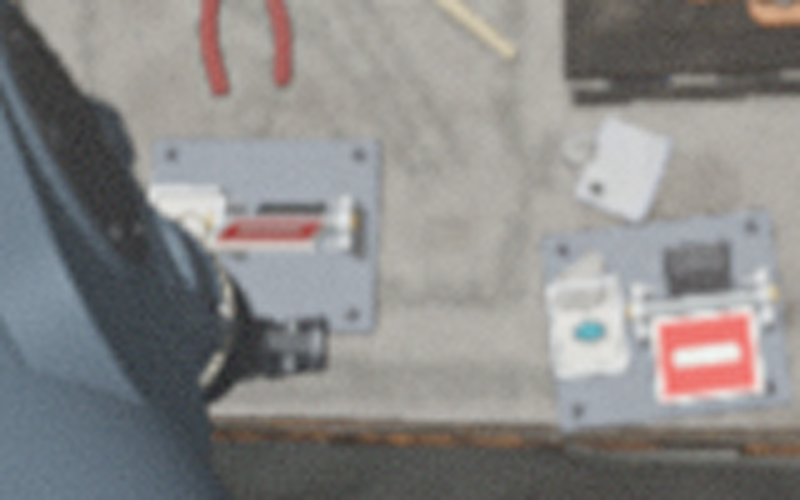

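The paddle is up to about 70° (top view: red strip at (270,230)), and the stand hasn't moved. Next, sweep the paddle over from the -x side and press it down.

Run:
```python
from h import *
movel(P(-80,22),vel=.2); st()
for u,w,v in [(-40,22,.15),(-10,22,.06),(12,20,.06),(32,20,.06),(32,10,.04),(32,5,.03)]:
    movel(P(u,w),vel=v); st()
w=5
while w>-1:
    w-=1; movel(P(32,w),vel=.02); f=sense()['ft_force'][2]; st()
    if f>4: break
im=get_image("side"); cv2.imwrite("pics/s4.png",cv2.resize(im[140:200,270:340,::-1],None,fx=10,fy=10,interpolation=cv2.INTER_CUBIC))
```

```text
6.93 [-80.   -0.2  21.9] F [-0.3  -0.24 -0.52]
7.35 [-39.3   0.2  22.9] F [-1.06 -0.18 -0.11]
8.0 [-10.1  -0.1  21.8] F [0.7  0.39 0.07]
8.52 [12.2 -0.1 19.8] F [ 0.33 -0.22 -0.28]
9.0 [32.1 -0.1 19.8] F [0.56 0.54 0.54]
9.4 [31.6 -0.1  9.7] F [ 0.37  0.4  -0.6 ]
9.72 [31.9 -0.1  4.8] F [ 0.35 -0.04  0.53]
9.97 [32.  0.  4.] F [-0.14 -0.39 -0.04]
10.22 [32. -0.  3.] F [-0.28 -0.97 -0.66]
10.47 [32.1  0.   2.1] F [-0.27  0.02  0.77]
10.72 [32.2  0.1  1.7] F [-3.83 -1.13 12.18]
```

View pics/s4.png

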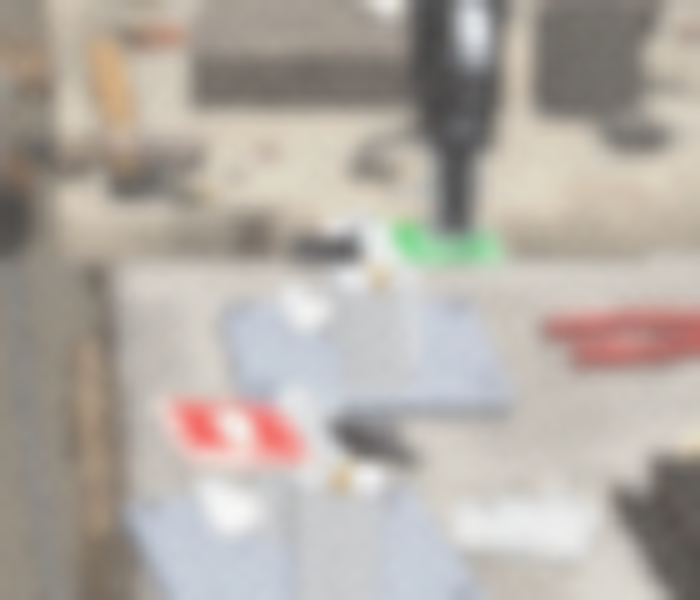

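Green is up, and the finger met a firm stop at the flat height (12 N at w = 1.7 mm). I'll lift off straight up, retreat and check.

Run:
```python
from h import *
movel(P(32,100),vel=.15); st()
goto_joints([75.057, 12.198, -1.971, 75.831, 0, 90]); st()
im=get_image("top"); cv2.imwrite("pics/t5.png",cv2.resize(im[170:270,160:320,::-1],None,fx=5,fy=5,interpolation=cv2.INTER_CUBIC))
im=get_image("side"); cv2.imwrite("pics/s5.png",cv2.resize(im[150:230,275:375,::-1],None,fx=7,fy=7,interpolation=cv2.INTER_CUBIC))
a=cv2.imread("pics/top0.png"); d=cv2.absdiff(cv2.GaussianBlur(get_image("top")[:,:,::-1],(5,5),0),cv2.GaussianBlur(a,(5,5),0)).max(2)>30
ys,xs=np.nonzero(d); print(xs.min(),xs.max(),ys.min(),ys.max(),d.sum()) if d.any() else 0
for a in (0,10,20):
    t=np.radians(a); q=[H+Rs@np.array([.052*np.cos(t),y,.052*np.sin(t)]) for y in(-.028,.028)]
    print(a,((proj("side",q)-[274.5,149.5])*7).round(0).tolist(),((proj("top",q)-[159.5,169.5])*5).round(0).tolist())
```

```text
11.57 [31.6 -0.1 99. ] F [ 0.35  0.7  -0.43]
13.32 [-360.2  261.8  171.1] F [-0.24  0.13  0.09]
26 216 195 380 1085
0 [[324.0, 116.0], [310.0, 88.0]] [[288.0, 125.0], [186.0, 125.0]]
10 [[323.0, 101.0], [309.0, 73.0]] [[285.0, 123.0], [182.0, 124.0]]
20 [[320.0, 86.0], [305.0, 59.0]] [[281.0, 125.0], [178.0, 125.0]]
```

View pics/t5.png

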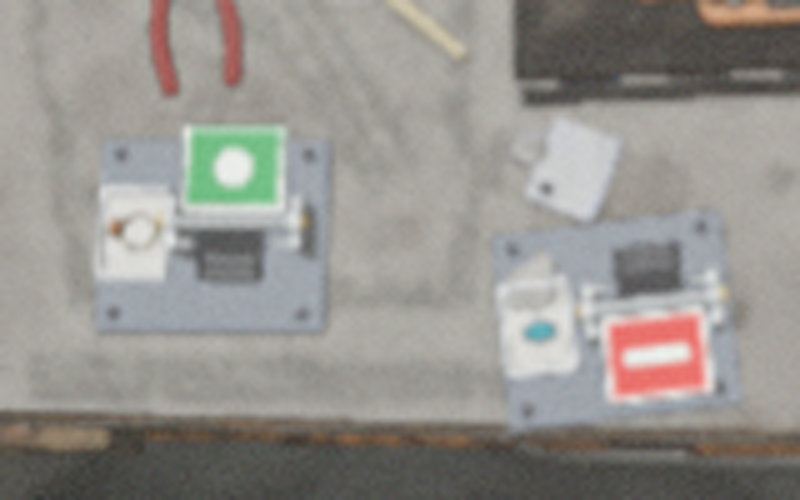

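View pics/s5.png

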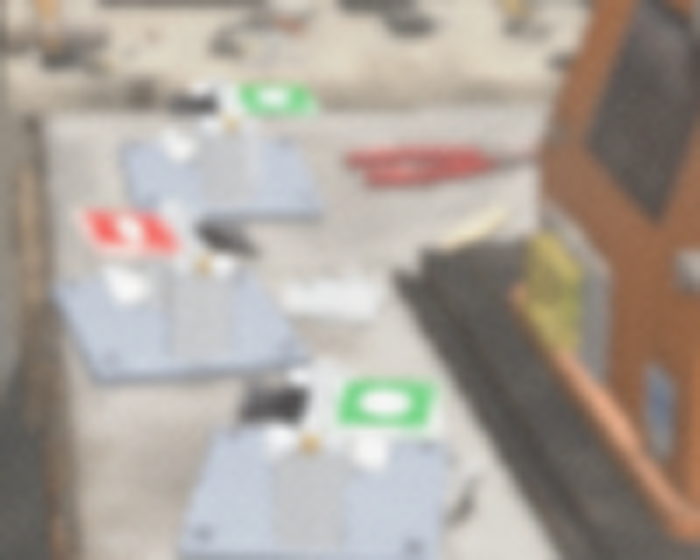

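Run:
```python
from cell import *
finish_job(); print(sense()['t'])
```

```text
the job is handed in; nothing more can be done
the job is handed in; nothing more can be done
```

The flag on the orange ring's stand (the left one) is flipped right over and lies flat with its green side up. The job is handed in, at about 13.4 s of the 38 s allowed.

- **What I did:** With the gripper shut, I pressed the thumb tab down, which raised the paddle to about 70°. I then swept it over its hinge from the other side with the fingertip and pressed it down until it met a firm stop. The highest force I read was about 13 N. After that I lifted off and returned to the start pose.
- **Last checks:** In both final pictures the flag matches where a flat paddle should appear, to within the blur of the pictures. The stand and the ring in its tray look unmoved, and so does the turquoise stand. In the side view the silver ring's flag still shows green, as found.
- **Not fully checked:** Comparing the top picture before and after showed changes beyond the flag. They lie in an area of the left of the picture that covers both the flag and the arm; I put the rest down to the arm but did not separate them. The screwdriver, spool, loupe and tin were not in the final crops. No changed pixels fell in their part of the picture, and the arm did not go near them.

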